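Square the tea-light board into the corner jig

TASK

Push the wooden tea-light board along the bench into the corner of the jig, so that its long edge is flush against the long fence and its end is against the fixed end block, and slide the jig's sliding stop along the fence until it touches the board's other end, so that the board is trapped snugly. Only push with the fingers: the board must stay flat on the bench and must not be picked up. Leave the brass cup, the tin and the hammer where they are, and finish clear of everything.

Things in the scene. Friction and masses are not known exactly. Their poses are not given: they have to be found in the camera images.
- board: Loose brown wooden board flat on the bench, 90 mm (its x) by 180 mm (its y), 24 mm high, 0.2-0.45 kg; three brass-rimmed round holes 38 mm wide, 16 mm deep, at y = -56, 0, 56 mm. Origin: centre of its underside, z up. It starts askew, its +x long edge facing the fence and +y end facing the end block (within 0.25 rad), touching neither jig nor stop.
- jig: L-shaped jig of dark wood fixed to the bench, no base plate: the board slides on the bench itself. Origin at bench level in the inner corner. Its x points away from the robot (within 0.15 rad of world x), its y to the robot's left. A board that is home has its centre at x = -45, y = -90 mm here and axes parallel to the jig's.
- fence (a point): Middle of the long fence's working face, 16 mm above the bench. The face is the plane x = 0 of the jig, from jig y = -370 to 30 mm; the fence is 32 mm thick (jig x = 0 to 32) and 32 mm high.
- end_block (a point): Middle of the fixed end block's working face, 16 mm above the bench. The face is the plane y = 0 of the jig, from jig x = -95 to 0 mm; the block is 30 mm thick (jig y = 0 to 30) and 32 mm high.
- stop (a joint): Travel (m) of the sliding stop towards the end block (jig +y). Aluminium block, 75 mm across (jig x -76 to -1 mm), 30 mm thick, 34 mm high, hung on the fence by a saddle (top 43 mm) with a black knob (top 53 mm). Front face at jig y = -290 mm + value. Starts at 0 to 0.04; touches a home board at 0.110. About 2 N friction, stays where left, can push the board.
- stop_back (a point): Centre of the flat back face of the sliding stop (the face away from the end block, looking to the jig's -y), 18 mm above the bench, at jig x = -40 mm: the place to push it.
- cup: Bystander: a small open brass cup, 37 mm wide, 24 mm high, standing loose to the left of the board, beyond the end block. Origin at the centre of its underside.
- tin: Bystander: a closed round tin, 68 mm wide and 50 mm high, standing loose behind the fence (on the side away from the robot). Origin at the centre of its underside.
- hammer: Bystander: a hammer about 280 mm long lying loose on the bench on the robot's right, clear of the jig. Lies along its own x, handle to -x; origin at the middle of its underside.
Mind the look-alikes: they are no part of the job. What is meant by the board is not blue, purple or red, and is the larger of those in its own colour.

How it is judged:
By the outcome, as a careful person would: the job done as asked, in the order asked, and still so for the second after the job is handed in, with the robot touching nothing.
It also fails if it takes over 64 s, if anything falls off the work surface, if the arm or the gripper's body presses on something with over 40 N, if the wrist force passes 120 N, or if a joint passes its speed limit or range.

ROBOT

A 7-joint arm with a two-finger parallel gripper is mounted at the origin on the work surface. World frame = base frame: x ahead of the robot, y to its left, z up, the work surface at z = 0. Lengths are in m, angles in degrees, forces in N, time in s.
With the tool pointing down it reaches from about 0.425 to 0.875 m from the base axis. Payload 4.7 kg.
Tool frame: the origin (TCP) lies on the front face of the gripper's body, between the roots of the fingers; the fingertips stand 70 mm ahead of it and the grasp point (between the pads) lies 51 mm ahead of it (tip_extent is the distance from the TCP to the fingertips, in m); z points along the fingers, y is the direction in which the jaws open and shut (so a half turn about z gives the same grasp; the last joint's range is limited). The gripper opens to 87 mm and grips with 3 to 60 N. Pads are 19 mm wide; open, the fingers measure 117 mm over their backs; the gripper's body (75 mm by 190 mm) begins 51 mm behind the grasp point.
Start: joints at [-64.108, 18.392, -4.016, 83.108, 1.295, 78.541, -3.26], TCP at [0.276, 0.589, 0.292] pointing down, gripper open.
Joint ranges: [-163.93, 163.93], [-17.29, 119.83], [-79.2, 71.16], [3.27, 140.29], [-89.18, 269.18], [5.43, 117.66], [-154.24, 154.24]. Speed limits (degrees/s): [147.25, 147.25, 180, 180, 180, 180, 180].

INTERFACE

Orientations are given as [roll, pitch, yaw] about the fixed x, y, z axes, in that order (R = Rz(yaw) Ry(pitch) Rx(roll)).
In Python, from cell import * gives the robot as it stands.
- The arm moves only by the tool carry_out, never from a script. Its argument "increments" is text: rows parted by semicolons, each of 7 numbers parted by spaces: the opening, from 0 (shut) to 1 (fully open), then the shift along the tool's x, y, z in m, then the turn, a rotation vector about the tool's x, y, z in degrees. A call has 1 to 20 rows; each row shifts and turns the pose as measured when the row begins, along the tool's axes as they then stand; what a row does not reach is not made up. A row lasts 1/8 s, in which the tool goes at most 62.5 mm and 10.7 degrees, less where a joint would pass 70% of its speed; a pose out of reach is approached as far as the arm can. A call is refused whole if a number of a shift passes 0.0625 or a number of a turn 10.7, either way. A call with a gripper value outside its range is refused whole. The fingers move at their own pace and stop on an object; "force" is the grip in N (left out, the last holds). Time passes only in rows, so rows that do not move let the fingers close. It gives the time, the measured TCP pose, the force and the opening at its end, in the units of the state.
- get_obs(): the state, without advancing time (a new reading comes with each control period).
- read_camera(name): name is "scene" or "top"; returns a dict with "img" (420x560x3 uint8, blue, green, red), "fx", "fy", "cx", "cy" (pixels), "world_from_camera" (4x4, takes a point from camera to world coordinates). Camera axes: x right, y down, z forward; pixel columns grow to the right and rows downward; lengths in m; the calibration is good to about 2 mm. A picture is of the moment at which its call begins. There is no depth.
- sign_off(): hands the job in, once; it reports no verdict.
Trained networks look in a picture, given as the dict that the camera call returned (one of the last four; its "shot" number tells which), for a name from the list of things; names that differ only in an ending like _2 or _b are one class to them, and where a whole thing is asked for, a point or a joint stands for the part that bears it (a point fixed in the world has none). Each returns a list of dicts, best first, with "confidence" (0 to 1); they miss things now and then, are a little off and sometimes report something else, mostly with a low value. They report only what shows in the picture. A call takes as long as a camera call. They do not tell look-alikes from the thing itself.
- masks_of(target, picture): "pixels" (420x560 bool, what is visible of it) and "bbox" ([left, top, right, bottom] in pixels, round what is visible of it).
The state is a dict: "time_s": time; "qpos": joint angles; "joint_velocities": joint speeds; "effort": joint torques, N m; "tool_pos": TCP position; "tool_rot": TCP orientation; "force": force on the tool from outside, world axes, zero at the start; "wrist_torque": the same for the moment, N m; "grip_width": finger opening in m.
Only numpy, scipy, OpenCV 4.12 (cv2) and the standard library are available. Lean on these libraries where they do the work, as an engineer would, in place of code of your own. Each camera call takes 0.05 s, during which the arm holds its last target.

## Working session

There is one attempt and no reset: what is moved stays moved. The work goes in short steps, Python scripts to look and compute and a tool call to move; the robot and the scene stay as the last step left them, time stands still between calls to the robot, and variables do not carry over. Pictures are saved under pics/ and viewed, and the job is handed in when it is done.

Besides the shell and the picture viewer there is one more tool, called after "Call:" by a JSON object that holds its "method" and its "body". carry_out: Moves the arm, as the interface text tells. Its arguments: {"type":"object","properties":{"increments":{"type":"string"},"force":{"type":"number"}},"required":["increments"]}

```bash
mkdir -p pics; ls; python3 - <<'E'
from cell import *
import cv2
o=get_obs();print(o)
for n in("scene","top"):
    p=read_camera(n);cv2.imwrite(f"pics/{n}0.png",p["img"]);print(n,p["fx"],p["fy"],p["cx"],p["cy"],p["world_from_camera"])
    for t in("board","jig","stop","cup","tin","hammer"):
        for m in masks_of(t,p):print(t,m["confidence"],m["bbox"],m["pixels"].sum())
E
```

```text
pics
{'time_s': 0.0, 'qpos': array([-64.10665104,  18.43834389,  -4.01488996,  83.1754786 ,
         1.29503473,  78.53861125,  -3.26190233]), 'joint_velocities': array([-0.08135983, -0.07169385, -0.03965334, -0.09378441,  0.03005497,
       -0.10158381, -0.00230774]), 'effort': array([-3.73310002e-05, -4.91282988e+01, -4.03929306e-01, -3.12531388e+01,
       -6.40424690e-02,  4.35093138e-02,  1.66163468e-04]), 'tool_pos': array([0.27545048, 0.58829282, 0.29116434]), 'tool_rot': array([-1.79892806e+02,  5.92025084e-03,  1.54913915e+02]), 'force': array([ 0.00341625,  0.96866671, -0.00798402]), 'wrist_torque': array([-0.00260004,  0.01313444, -0.01716738]), 'grip_width': 0.08702167687122699}
scene 437.8914749177045 437.8914749177045 279.5677548305213 211.66360402003383 [[ 0.73540992  0.49281897 -0.46508248  1.24615323]
 [ 0.67761471 -0.5381295   0.50125337 -0.71331758]
 [-0.00324744 -0.68377343 -0.72968716  1.05451923]
 [ 0.          0.          0.          1.        ]]
board 0.95 [198.0, 193.9, 230.9, 227.3] 676
board 0.8 [248.4, 193.4, 307.1, 240.7] 1468
board 0.64 [342.2, 178.9, 38
[... 470 characters left out ...]
13659155  0.43533565]
 [-0.99973048 -0.02318359  0.00122399 -0.04225841]
 [ 0.0019545  -0.13658306 -0.9906267   1.07185908]
 [ 0.          0.          0.          1.        ]]
board 0.85 [137.0, 143.0, 187.7, 174.6] 1270
board 0.83 [232.0, 193.4, 308.7, 232.4] 2659
board 0.83 [81.1, 254.6, 129.7, 339.7] 3115
board 0.76 [175.2, 258.8, 252.5, 309.6] 2770
board 0.67 [289.7, 260.6, 347.4, 300.7] 1525
jig 0.61 [206.4, 153.8, 366.4, 219.9] 3333
stop 0.7 [327.5, 159.5, 340.7, 203.4] 572
stop 0.4 [207.5, 157.7, 370.6, 217.2] 3390
cup 0.71 [169.5, 224.8, 180.5, 238.3] 158
cup 0.67 [208.9, 154.2, 363.9, 220.7] 3322
tin 0.66 [287.5, 119.7, 315.9, 149.6] 674
hammer 0.95 [411.0, 231.7, 463.0, 347.6] 1647
```

```bash
python3 - <<'E'
import cv2
a=cv2.imread("pics/top0.png");cv2.imwrite("pics/topc.png",cv2.resize(a[110:350,70:390],None,fx=2.5,fy=2.5,interpolation=2))
a=cv2.imread("pics/scene0.png");cv2.imwrite("pics/scenec.png",cv2.resize(a[100:300,120:386],None,fx=3,fy=3,interpolation=2))
E
```

```text
(no output)
```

View pics/topc.png

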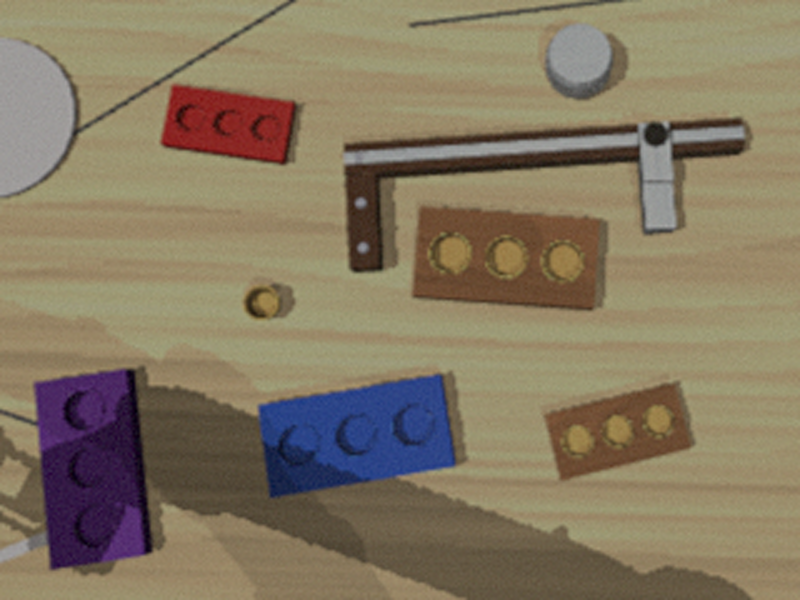

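View pics/scenec.png

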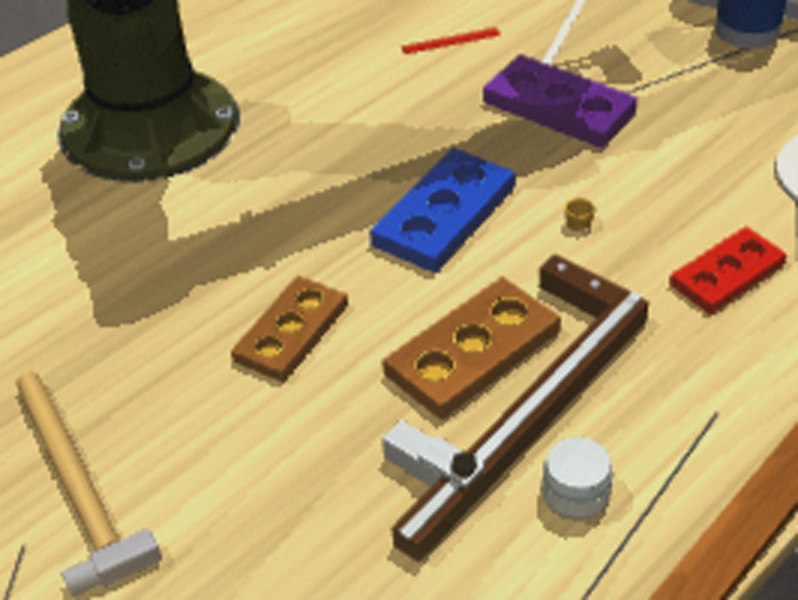

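```bash
cat > h.py <<'E'
from cell import *
import cv2, numpy as np
def toworld(p,uv,z):
    uv=np.atleast_2d(np.array(uv,float));T=p["world_from_camera"]
    d=np.c_[(uv[:,0]-p["cx"])/p["fx"],(uv[:,1]-p["cy"])/p["fy"],np.ones(len(uv))]@T[:3,:3].T
    return T[:3,3]+d*((z-T[2,3])/d[:,2])[:,None]
def topix(p,X):
    X=np.atleast_2d(X);T=p["world_from_camera"];c=(X-T[:3,3])@T[:3,:3]
    return np.c_[p["fx"]*c[:,0]/c[:,2]+p["cx"],p["fy"]*c[:,1]/c[:,2]+p["cy"]]
def R2(a): return np.array([[np.cos(a),-np.sin(a)],[np.sin(a),np.cos(a)]])
def draw(p,im,s,off,pose,pts,z,col):
    q=np.array(pts)@R2(pose[2]).T+pose[:2];uv=topix(p,np.c_[q,np.full(len(q),z)])
    cv2.polylines(im,[np.round(((uv-off+.5)*s-.5)*16).astype(np.int32)],True,col,1,cv2.LINE_AA,4)
BOARD=[(-.045,-.09),(.045,-.09),(.045,.09),(-.045,.09)]
JIG=[(0,-.37),(.032,-.37),(.032,.03),(-.095,.03),(-.095,0),(0,0)]
def STOP(v): return [(-.076,-.29+v),(-.001,-.29+v),(-.001,-.32+v),(-.076,-.32+v)]
E
python3 - <<'E'
from h import *
p=read_camera("top");im=p["img"]
hsv=cv2.cvtColor(im,cv2.COLOR_BGR2HSV)
for uv in [(240,205),(228,180),(212,195),(250,171),(300,190)]:print(uv,im[uv[1],uv[0]],hsv[uv[1],uv[0]])
for m in masks_of("board",p):
    b=m["bbox"]
    if 200<b[0]<260 and b[1]<210:
        c=np.argwhere(m["pixels"])[:,::-1]
        r=cv2.minAreaRect(c.astype(np.float32));bx=cv2.boxPoints(r);print(toworld(p,bx,.024))
        w=toworld(p,c,.024);print("mean",w.mean(0),np.ptp(w,0)); 
        rr=cv2.minAreaRect(w[:,:2].astype(np.float32));print(rr)
for m in masks_of("jig",p)[:1]:
    w=toworld(p,np.argwhere(m["pixels"])[:,::-1],.032);print(cv2.minAreaRect(w[:,:2].astype(np.float32)))
E
```

```text
(240, 205) [45 72 99] [ 15 139  99]
(228, 180) [30 44 50] [ 21 102  50]
(212, 195) [36 51 69] [ 14 122  69]
(250, 171) [155 155 153] [ 90   3 155]
(300, 190) [103 135 155] [ 18  86 155]
[[ 0.54293259  0.08060338  0.024     ]
 [ 0.63533149  0.07764646  0.024     ]
 [ 0.62649057 -0.10284009  0.024     ]
 [ 0.53431864 -0.09775266  0.024     ]]
mean [ 0.58472706 -0.01093761  0.024     ] [0.0992008  0.17968612 0.        ]
((0.5848472714424133, -0.010455921292304993), (0.1799437254667282, 0.09233538061380386), 87.07019805908203)
((0.6494854688644409, -0.049734532833099365), (0.13077379763126373, 0.39911240339279175), 5.478560924530029)
```

```bash
cat >> h.py <<'E'
from scipy.optimize import minimize
S=6
def rend(p,off,shape,pose,boxes):
    m=np.zeros((shape[0]*S,shape[1]*S),np.uint8)
    for (x0,x1,y0,y1,z0,z1) in boxes:
        q=np.array([(x,y) for x in(x0,x1) for y in(y0,y1)])@R2(pose[2]).T+pose[:2]
        P=np.r_[np.c_[q,np.full(4,z0)],np.c_[q,np.full(4,z1)]]
        uv=((topix(p,P)-off+.5)*S-.5).astype(np.float32)
        cv2.fillConvexPoly(m,np.round(cv2.convexHull(uv)*16).astype(np.int32),255,cv2.LINE_AA,4)
    return cv2.resize(m,(shape[1],shape[0]),interpolation=cv2.INTER_AREA)/255.
def fit(p,win,soft,boxes,x0,ign=None):
    l,t,r,b=win;off=np.array([l,t]);s=soft[t:b,l:r]
    w=np.ones_like(s) if ign is None else 1-ign[t:b,l:r]
    f=lambda v:(w*(rend(p,off,s.shape,[v[0],v[1],v[2]/5],boxes)-s)**2).sum()
    v0=np.array([x0[0],x0[1],x0[2]*5])
    sim=np.r_[[v0],v0+np.diag([.006,.006,.1])]
    for k in range(2):
        o=minimize(f,v0,method="Nelder-Mead",options=dict(initial_simplex=sim,xatol=1e-5,fatol=1e-3));v0=o.x;sim=np.r_[[v0],v0+np.diag([.003,-.003,.04])]
    return np.array([v0[0],v0[1],v0[2]/5]),o.fun
JB=[(0,.032,-.37,.03,0,.032),(-.095,0,0,.03,0,.032)];BB=[(-.045,.045,-.09,.09,0,.024)]
def boardfit(p,win,x0):
    hsv=cv2.cvtColor(cv2.GaussianBlur(p["img"],(3,3),0),cv2.COLOR_BGR2HSV).astype(float)
    im=p["img"].astype(float); 
    ratio=im[...,1]/np.maximum(im[...,2],1)
    s=np.clip((135-hsv[...,2])/30,0,1)
    return fit(p,win,s,BB,x0)
E
cat > m1.py <<'E'
from h import *
p=read_camera("top");im=p["img"]
v=cv2.GaussianBlur(im,(3,3),0).max(2).astype(float)
dark=np.clip((115-v)/45,0,1)
gray=(np.ptp(im.astype(int),axis=2)<22)&(im.max(2)>110)
dark2=np.maximum(dark,cv2.morphologyEx(gray.astype(np.uint8),cv2.MORPH_OPEN,np.ones((2,2))))
ign=np.zeros(v.shape); ign[150:205,322:345]=1  # stop
ign[195:240,230:315]=1;
ig=ign.copy(); 
a,e=fit(p,(200,150,375,222),dark2,JB,(.69,.12,.05),ig);print("jig",a,e)
b,e=fit(p,(226,186,318,238),np.where(np.arange(420)[:,None]<188,0,np.clip((125-v)/30,0,1)),BB,(.585,-.0105,-.05));print("board",b,e)
rel=R2(a[2]).T@(b[:2]-a[:2]);print("rel",rel,b[2]-a[2])
big=cv2.resize(im[140:250,195:395],None,fx=4,fy=4,interpolation=2);off=np.array([195,140])
draw(p,big,4,off,a,JIG,.032,(0,255,0));draw(p,big,4,off,b,BOARD,.024,(255,255,0))
import sys
for sv in np.array(sys.argv[1:],float): draw(p,big,4,off,a,STOP(sv),.034,(0,0,255))
cv2.imwrite("pics/fit1.png",big)
E
python3 m1.py 0.02
```

```text
jig [0.66600437 0.11932972 0.09117817] 284.06000939809473
board [ 0.58440116 -0.01624008 -0.0502922 ] 1041.8670588235295
rel [-0.09360813 -0.12757654] -0.14147036527659074
```

View pics/fit1.png

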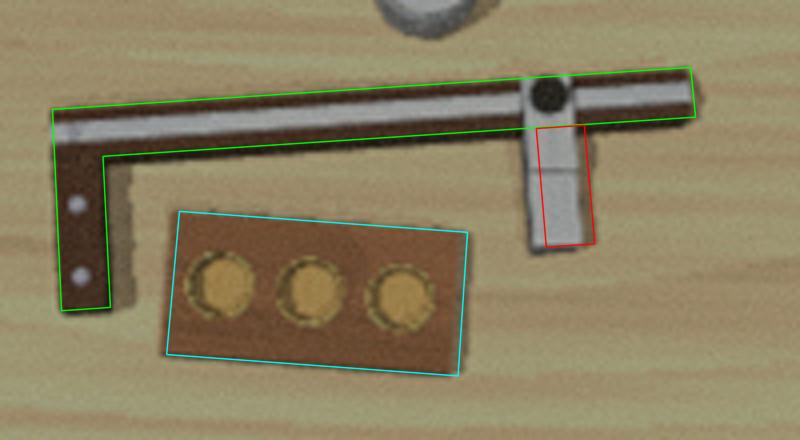

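```bash
sed -i 's#^b,e=fit.*#sb=cv2.morphologyEx((np.clip((128-v)/30,0,1)*255).astype(np.uint8)[190:240,226:320],cv2.MORPH_CLOSE,cv2.getStructuringElement(cv2.MORPH_ELLIPSE,(23,23)),borderType=cv2.BORDER_CONSTANT,borderValue=0)/255.;full=np.zeros(v.shape);full[190:240,226:320]=sb;cv2.imwrite("pics/sb.png",cv2.resize(full[140:250,195:395]*255,None,fx=4,fy=4))\nb,e=fit(p,(226,193,318,238),full,BB,(.585,-.0105,-.05));print("board",b,e)#' m1.py; python3 m1.py .028
```

```text
jig [0.66602789 0.11935942 0.09121217] 281.74042462300827
board [ 0.59313861 -0.01238246  0.02579787] 666.8675740099961
rel [-0.08458609 -0.12455506] -0.06541430114574898[ WARN:0@3.206] global loadsave.cpp:1063 imwrite_ Unsupported depth image for selected encoder is fallbacked to CV_8U.
```

View pics/fit1.png

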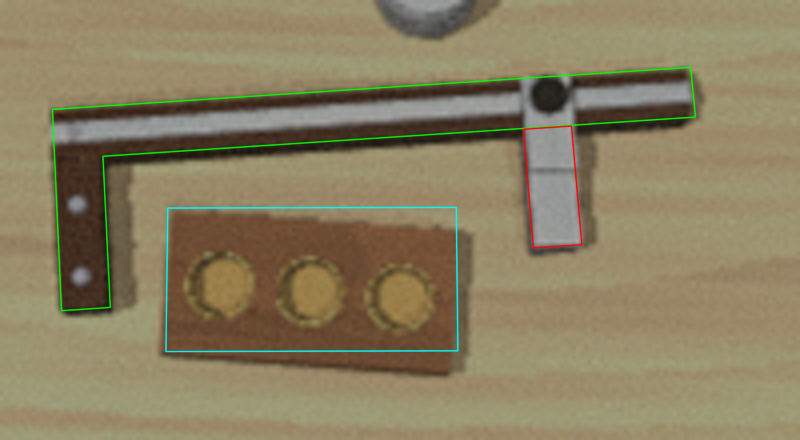

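View pics/sb.png

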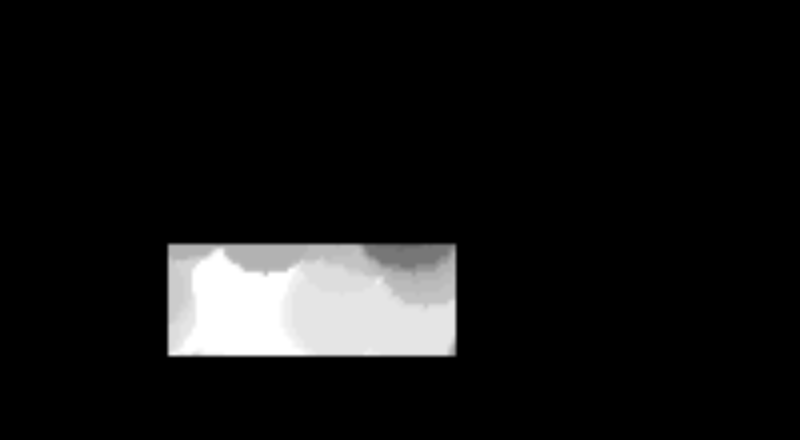

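Call:
{"method": "carry_out", "body": {"increments": "1 0 0 0 0 0 -10.1;1 0 0 0 0 0 -10.1;1 0 0 0 0 0 -10.1;1 -0.013 -0.052 0 0 0 0;1 -0.013 -0.052 0 0 0 0;1 -0.013 -0.052 0 0 0 0;1 -0.013 -0.052 0 0 0 0;1 -0.013 -0.052 0 0 0 0;1 -0.013 -0.052 0 0 0 0;1 -0.013 -0.052 0 0 0 0;1 -0.013 -0.052 0 0 0 0;1 -0.013 -0.052 0 0 0 0"}}

```text
time_s: 2.45
tool_pos: [0.4467, 0.127, 0.292]
tool_rot: [179.7, 0.2, -173.2]
force: [0.4, 0.3, 1.5]
grip_width: 0.0867
```

```bash
cat > d.py <<'E'
# usage: d.py jx jy z yawrel_to_jig : remaining move in tool axes
import sys
from h import *
J=np.array([.6660,.1194]);ja=.0912
o=get_obs();T=o["tool_pos"];y=np.radians(o["tool_rot"][2])
rel=R2(ja).T@(T[:2]-J)
print("t",o["time_s"],"jig",rel.round(4),"z",T[2].round(4),"rot",o["tool_rot"].round(2),"F",(R2(ja).T@o["force"][:2]).round(2),o["force"][2].round(2),"w",o["grip_width"])
if len(sys.argv)>3:
    jx,jy,z,yr=map(float,sys.argv[1:])
    d=R2(ja)@(np.array([jx,jy])-rel)
    yt=np.radians(yr)+ja
    for n,a in(("now",y),("at target yaw",yt)):
        print(n,(d@[np.cos(a),np.sin(a)]).round(4),(d@[np.sin(a),-np.cos(a)]).round(4),(T[2]-z).round(4))
    print("turn z",-((np.degrees(yt-y)+180)%360-180).round(2))
E
python3 d.py -.19 -.12 .15 180
```

```text
t 2.45 jig [-0.2177  0.0276] z 0.292 rot [ 179.72    0.21 -173.24] F [0.38 0.24] 1.45 w 0.08666724534154156
now -0.0237 -0.1483 0.142
at target yaw -0.0277 -0.1476 0.142
turn z 1.53
```

Call:
{"method": "carry_out", "body": {"increments": "1 -0.007 -0.037 0.03 0 0 1.5;1 -0.007 -0.037 0.03 0 0 0;1 -0.007 -0.037 0.03 0 0 0;1 -0.007 -0.037 0.03 0 0 0;1 0 0 0.02 0 0 0;1 0 0 0 0 0 0"}}

```text
time_s: 3.2
tool_pos: [0.4927, -0.0266, 0.1503]
tool_rot: [179.7, 0.7, -175.3]
force: [-0.6, 0.3, -0.1]
grip_width: 0.0874
```

```bash
python3 d.py -.19 -.12 .078 180; cat > m2.py <<'E'
import sys
from h import *
J=(.6660,.1194,.0912)
p=read_camera("top");im=p["img"]
for m in masks_of("board",p):
    b=m["bbox"];c=((b[0]+b[2])/2,(b[1]+b[3])/2)
    w=toworld(p,np.argwhere(m["pixels"])[:,::-1],.024)[:,:2]
    r=(w-J[:2])@R2(J[2]);q=cv2.minAreaRect(r.astype(np.float32))
    if -.2<q[0][0]<.02 and -.3<q[0][1]<.02: print("board rel",m["confidence"],np.round(q[0],4),np.round(q[1],4),q[2])
big=cv2.resize(im[130:260,195:395],None,fx=4,fy=4,interpolation=2);off=np.array([195,130])
draw(p,big,4,off,J,JIG,.032,(0,255,0))
if len(sys.argv)>2: draw(p,big,4,off,J,STOP(float(sys.argv[2])),.034,(0,0,255))
draw(p,big,4,off,J,[(-.09,-.18),(0,-.18),(0,0),(-.09,0)],.024,(255,255,0))
cv2.imwrite(sys.argv[1],big)
p=read_camera("scene");cv2.imwrite(sys.argv[1].replace(".png","s.png"),cv2.resize(p["img"][100:300,150:400],None,fx=3,fy=3,interpolation=2))
E
python3 m2.py pics/a1.png .028
```

```text
t 3.2 jig [-0.1859 -0.1296] z 0.1503 rot [ 179.66    0.66 -175.32] F [-0.6   0.34] -0.11 w 0.08738542919082141
now 0.0042 0.0095 0.0723
at target yaw 0.0041 0.0096 0.0723
turn z -0.55
```

View pics/a1s.png

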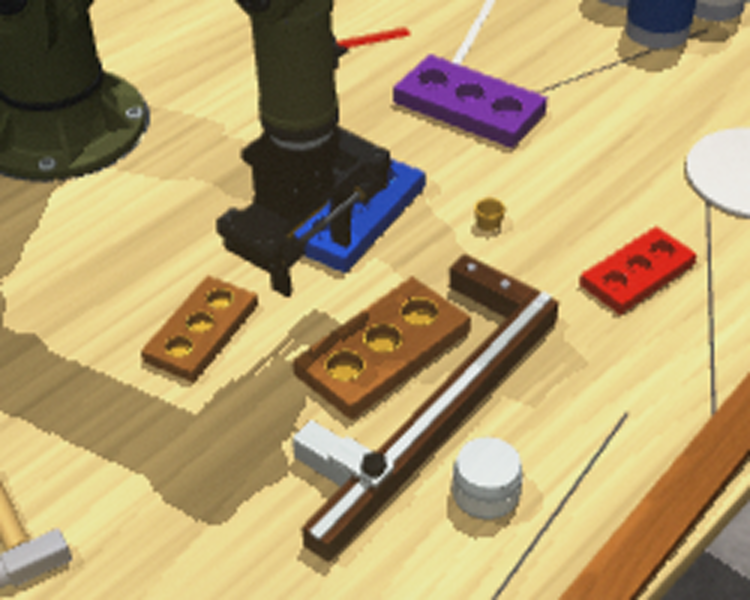

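Call:
{"method": "carry_out", "body": {"increments": "1 -0.009 0 0.02 0 0 -0.5;1 0 0 0.025 0 0 0;1 0 0 0.02 0 0 0;1 0 0 0.004 0 0 0;1 0 0 0 0 0 0"}}

```text
time_s: 3.98
tool_pos: [0.5101, -0.0206, 0.0892]
tool_rot: [179.5, 1.7, -174.3]
force: [-0.0, 0.5, -0.7]
grip_width: 0.0871
```

```bash
python3 d.py -.115 -.13 .078 180; python3 m2.py pics/a2.png .028
```

```text
t 3.975 jig [-0.168  -0.1252] z 0.0892 rot [ 179.51    1.71 -174.34] F [0.03 0.55] -0.71 w 0.08705000040505859
now -0.053 -0.0052 0.0112
at target yaw -0.053 -0.0048 0.0112
turn z 0.43
board rel 0.69 [-0.0865 -0.1222] [0.1839 0.0834] 83.21231079101562
```

View pics/a2s.png

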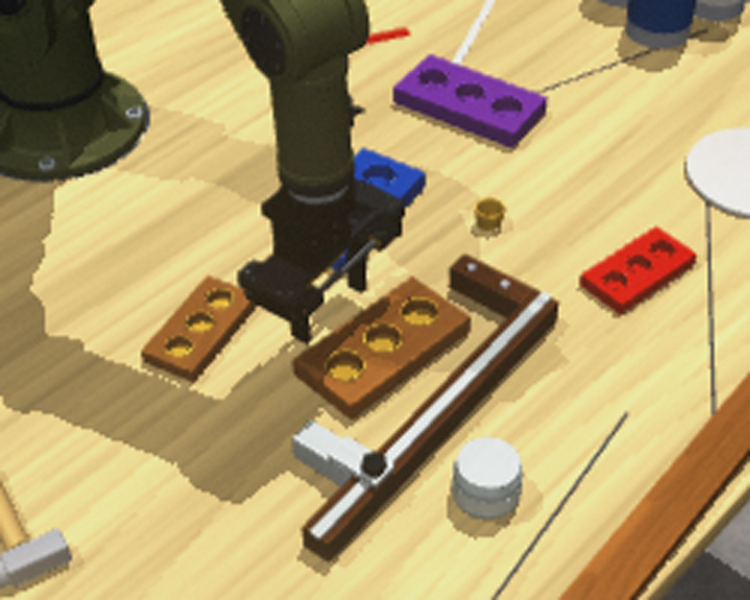

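View pics/a2.png

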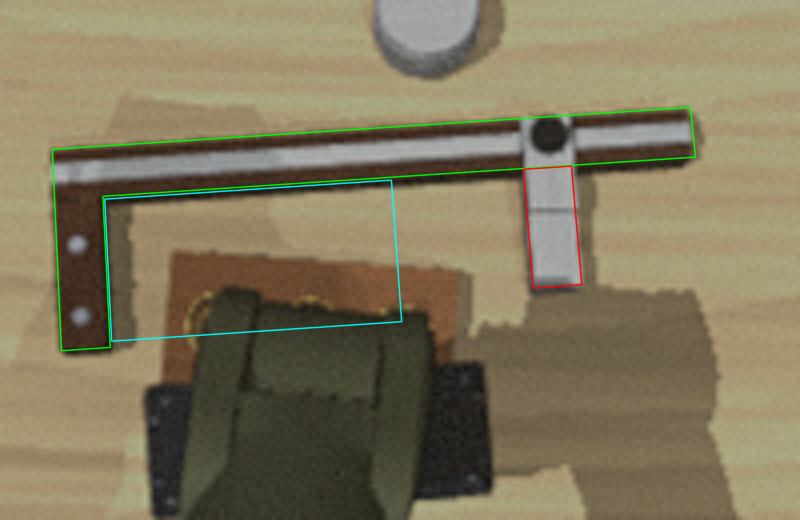

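Call:
{"method": "carry_out", "body": {"increments": "1 0 -0.004 0.010 0.5 -1.7 0.4;1 0 0 0.002 0 0 0;1 0 0 0 0 0 0"}}

```text
time_s: 4.5
tool_pos: [0.5125, -0.0245, 0.0793]
tool_rot: [180.0, 3.7, -174.8]
force: [0.6, -0.1, 0.4]
grip_width: 0.087
```

```bash
python3 d.py -.14 -.13 .078 180
```

```text
t 4.5 jig [-0.166  -0.1293] z 0.0793 rot [ 179.96    3.67 -174.77] F [ 0.58 -0.17] 0.44 w 0.08700536490760163
now -0.026 -0.0007 0.0013
at target yaw -0.026 -0.0007 0.0013
turn z 0.0
```

Call:
{"method": "carry_out", "body": {"increments": "1 0 0 0.001 0 3.7 0;1 0 0 0 0 0 0;1 -0.006 0 0 0 0 0;1 -0.006 0 0 0 0 0;1 -0.006 0 0 0 0 0;1 -0.006 0 0 0 0 0;1 0 0 0 0 0 0"}}

```text
time_s: 5.38
tool_pos: [0.5369, -0.0234, 0.0791]
tool_rot: [180.0, -0.2, -174.9]
force: [0.4, -0.2, -0.2]
grip_width: 0.0873
```

```bash
python3 d.py -.10 -.13 .078 180;python3 m2.py pics/a3.png .028
```

```text
t 5.375 jig [-0.1416 -0.1304] z 0.0791 rot [ 1.7997e+02 -1.7000e-01 -1.7487e+02] F [ 0.39 -0.23] -0.24 w 0.08727577038094915
now -0.0416 0.0005 0.0011
at target yaw -0.0416 0.0004 0.0011
turn z -0.1
board rel 0.63 [-0.0645 -0.1187] [0.1779 0.0529] 87.81134796142578
```

View pics/a3.png

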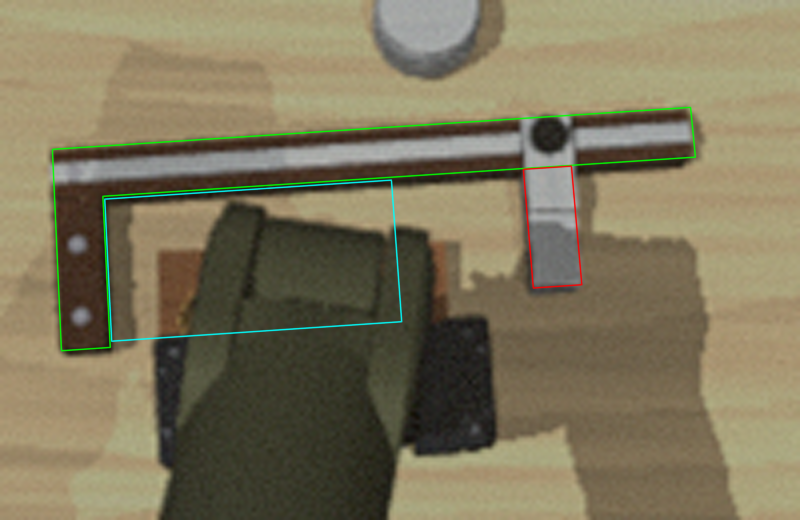

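Call:
{"method": "carry_out", "body": {"increments": "1 -0.006 0 0 0 0 0;1 -0.006 0 0 0 0 0;1 -0.006 0 0 0 0 0;1 -0.006 0 0 0 0 0;1 -0.006 0 0.001 0 0 0;1 0 0 0 0 0 0"}}

```text
time_s: 6.28
tool_pos: [0.5638, -0.0199, 0.0773]
tool_rot: [179.8, -0.8, -174.8]
force: [-0.8, -0.7, 0.0]
grip_width: 0.0866
```

```bash
python3 d.py -.10 -.13 .078 180
```

```text
t 6.275 jig [-0.1144 -0.1295] z 0.0773 rot [ 179.83   -0.85 -174.76] F [-0.83 -0.67] 0.02 w 0.08656750503577305
now -0.0144 -0.0005 -0.0007
at target yaw -0.0144 -0.0005 -0.0007
turn z 0.02
```

Call:
{"method": "carry_out", "body": {"increments": "1 -0.005 0 0 0 -0.8 0;1 -0.004 0 0 0 0 0;1 -0.004 0 0 0 0 0;1 -0.003 0 0 0 0 0;1 0 0 0 0 0 0"}}

```text
time_s: 6.9
tool_pos: [0.577, -0.0184, 0.0769]
tool_rot: [179.7, -0.5, -174.7]
force: [-3.0, -1.4, 1.6]
grip_width: 0.087
```

```bash
python3 d.py -.10 -.13 .078 180;python3 m2.py pics/a4.png .028
```

```text
t 6.9 jig [-0.1012 -0.1292] z 0.0769 rot [ 179.74   -0.53 -174.74] F [-3.08 -1.14] 1.63 w 0.08695965789369207
now -0.0012 -0.0008 -0.0011
at target yaw -0.0012 -0.0008 -0.0011
turn z 0.03
board rel 0.72 [-0.0239 -0.117 ] [0.18   0.0434] 87.87355041503906
board rel 0.68 [-0.0191 -0.2766] [0.0314 0.1102] 87.27438354492188
```

View pics/a4.png

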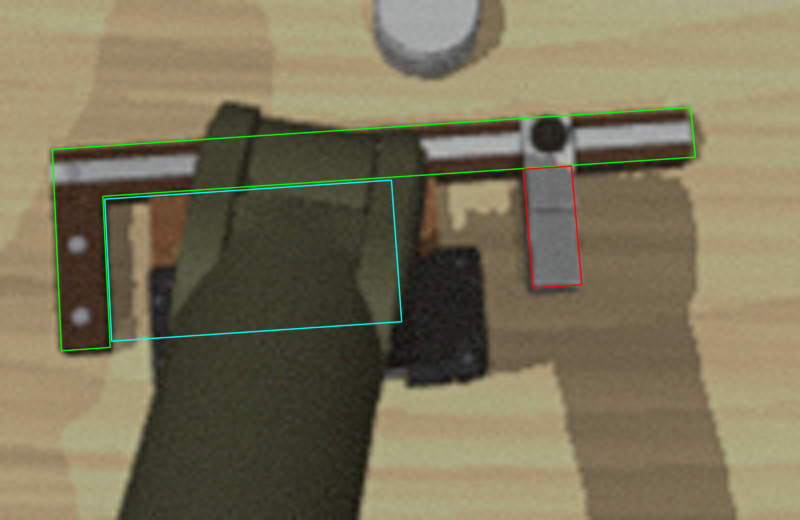

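View pics/a4s.png

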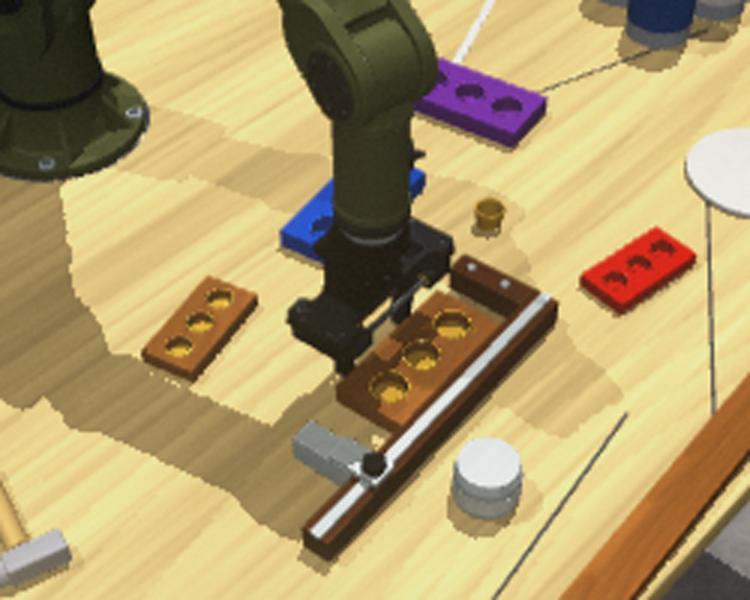

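Call:
{"method": "carry_out", "body": {"increments": "1 -0.004 0 0 0 0 0;1 -0.004 0 0 0 0 0;1 -0.004 0 0 0 0 0"}}

```text
time_s: 7.42
tool_pos: [0.5786, -0.0185, 0.0755]
tool_rot: [179.5, -2.0, -174.8]
force: [-13.8, -0.5, 10.2]
grip_width: 0.087
```

```bash
python3 d.py -.10 -.13 .078 180
```

```text
t 7.425 jig [-0.0996 -0.1294] z 0.0755 rot [ 179.54   -2.03 -174.77] F [-13.75   0.75] 10.22 w 0.08698199559145867
now 0.0004 -0.0006 -0.0025
at target yaw 0.0004 -0.0006 -0.0025
turn z 0.0
```

Call:
{"method": "carry_out", "body": {"increments": "1 0.010 0 0 0 -2 0;1 0.015 0 0 0 0 0;1 0.006 0 -0.03 0 0 0;0 0 0 -0.04 0 0 10.5;0 0 0 -0.03 0 0 10.5;0 0 0 0 0 0 10.5;0 0 0 0 0 0 10.5;0 0 0 0 0 0 10.5;0 0 0 0 0 0 10.5;0 0 0 0 0 0 10.5;0 0 0 0 0 0 10.5;0 0 0 0 0 0 6;0 0 0 0 0 0 0"}}

```text
time_s: 9.05
tool_pos: [0.5543, -0.019, 0.1836]
tool_rot: [178.4, -0.6, 93.1]
force: [-0.4, -0.5, 0.1]
grip_width: 0.0019
```

```bash
python3 d.py -.045 -.236 .16 90;python3 m2.py pics/a5.png .028
```

```text
t 9.05 jig [-0.1238 -0.1276] z 0.1836 rot [178.39  -0.59  93.07] F [-0.46 -0.46] 0.05 w 0.0018958288957503869
now -0.1053 0.0828 0.0236
at target yaw -0.1084 0.0788 0.0236
turn z -2.15
board rel 0.52 [-0.052  -0.1142] [0.1947 0.0255] 65.18455505371094
```

View pics/a5.png

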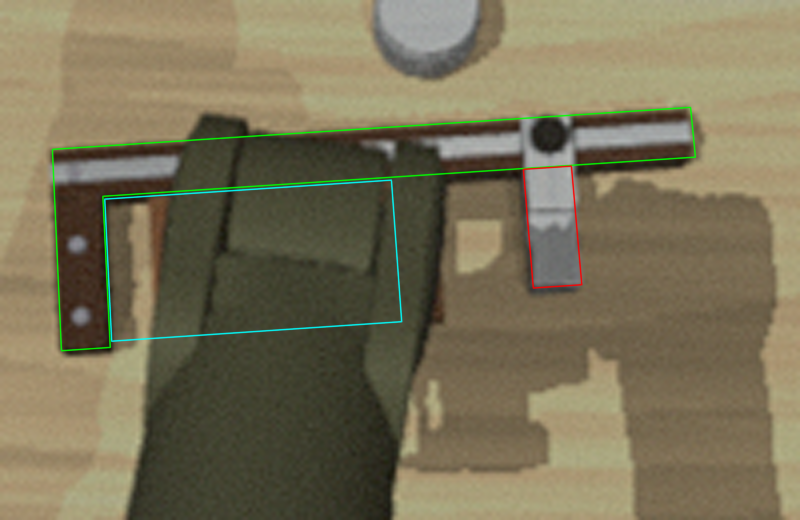

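Call:
{"method": "carry_out", "body": {"increments": "0 -0.022 0.016 0.004 1.6 -0.6 -2.1;0 -0.022 0.016 0.004 0 0 0;0 -0.022 0.016 0.004 0 0 0;0 -0.022 0.016 0.004 0 0 0;0 -0.02 0.015 0.004 0 0 0;0 0 0 0 0 0 0"}}

```text
time_s: 9.95
tool_pos: [0.6456, -0.1211, 0.1626]
tool_rot: [180.0, -0.0, 95.9]
force: [0.1, -0.8, -0.1]
grip_width: 0.0004
```

```bash
python3 d.py -.045 -.236 .08 90
```

```text
t 9.95 jig [-0.0422 -0.2377] z 0.1626 rot [ 1.7998e+02 -2.0000e-02  9.5900e+01] F [-0.01 -0.82] -0.14 w 0.0003811585233046792
now 0.0017 -0.0028 0.0826
at target yaw 0.0017 -0.0028 0.0826
turn z 0.67
```

```bash
python3 m2.py pics/a6.png .028
```

```text
board rel 0.93 [-0.0455 -0.0951] [0.1373 0.0932] 89.9705810546875
```

View pics/a6s.png

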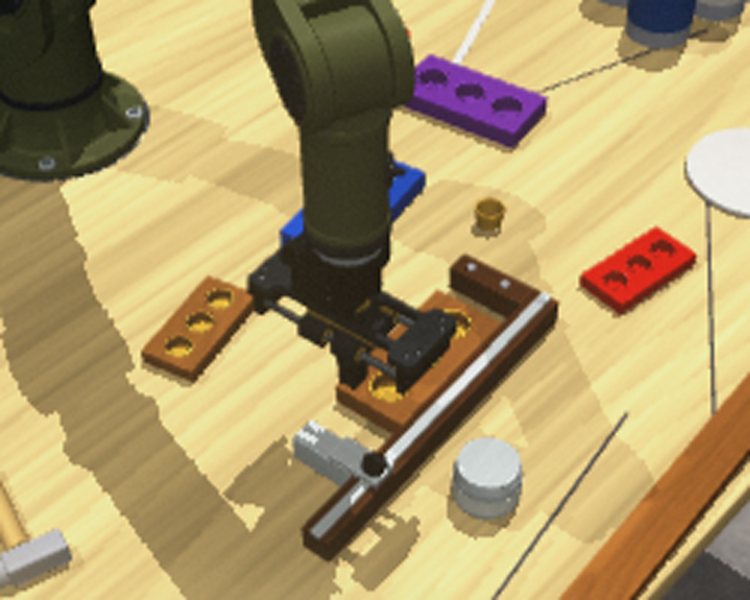

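View pics/a6.png

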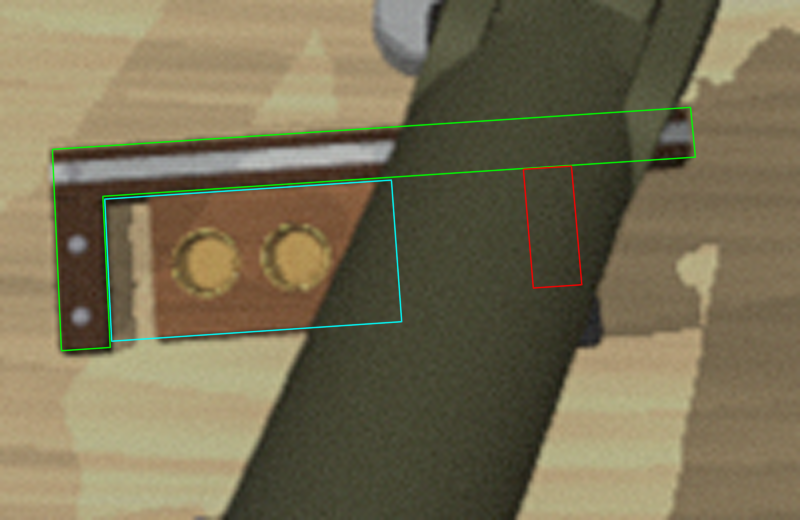

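Call:
{"method": "carry_out", "body": {"increments": "0 0.002 -0.002 0.02 0 0 0.6;0 0 0 0.025 0 0 0;0 0 0 0.02 0 0 0;0 0 0 0.012 0 0 0;0 0 0 0 0 0 0"}}

```text
time_s: 10.72
tool_pos: [0.6407, -0.1111, 0.0807]
tool_rot: [-179.9, -0.4, 95.7]
force: [-0.1, -0.2, -0.1]
grip_width: 0.0008
```

```bash
python3 d.py -.045 -.2165 .08 90
```

```text
t 10.725 jig [-0.0462 -0.2272] z 0.0807 rot [-179.93   -0.38   95.66] F [-0.15 -0.18] -0.07 w 0.0007701301300210877
now 0.0107 0.0013 0.0007
at target yaw 0.0107 0.0012 0.0007
turn z 0.43
```

Call:
{"method": "carry_out", "body": {"increments": "0 0.006 0.001 0.002 0 0 0.4;0 0.006 0 0 0 0 0;0 0.006 0 0 0 0 0;0 0.006 0 0 0 0 0;0 0.005 0 0 0 0 0;0 0 0 0 0 0 0"}}

```text
time_s: 11.48
tool_pos: [0.6397, -0.0821, 0.0808]
tool_rot: [179.9, -0.2, 95.2]
force: [-0.0, -0.8, -0.0]
grip_width: 0.0004
```

```bash
python3 d.py -.045 -.1895 .079 90
```

```text
t 11.475 jig [-0.0445 -0.1983] z 0.0808 rot [179.91  -0.21  95.18] F [-0.11 -0.82] -0.0 w 0.00042477788609880847
now 0.0088 -0.0005 0.0018
at target yaw 0.0088 -0.0005 0.0018
turn z -0.05
```

Call:
{"method": "carry_out", "body": {"increments": "0 0.005 0 0.001 0 0 0;0 0.004 0 0 0 0 0;0 0.004 0 0 0 0 0;0 0.004 0 0 0 0 0;0 0.003 0 0 0 0 0"}}

```text
time_s: 12.1
tool_pos: [0.6386, -0.0723, 0.0813]
tool_rot: [179.7, 0.7, 94.8]
force: [0.5, -6.9, -2.5]
grip_width: 0.0005
```

```bash
python3 d.py -.045 -.1895 .079 90;python3 m2.py pics/a7.png .028
```

```text
t 12.1 jig [-0.0447 -0.1884] z 0.0813 rot [179.7    0.67  94.84] F [-0.1  -6.91] -2.48 w 0.000454457409916874
now -0.0011 -0.0003 0.0023
at target yaw -0.0011 -0.0003 0.0023
turn z -0.39
board rel 0.71 [-0.0455 -0.0472] [0.0931 0.1024] 0.0268577691167593
```

View pics/a7.png

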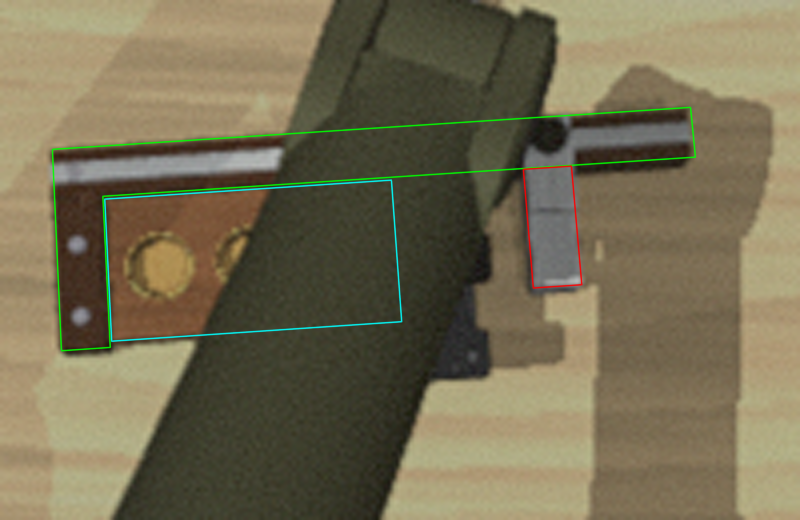

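Call:
{"method": "carry_out", "body": {"increments": "0 0.004 0 0 0 0 0;0 0.003 0 0 0 0 0;0 -0.01 0 0 0 0 0;0 -0.01 0 0 0 0 0;0 -0.002 0 -0.02 0 0 0;0 0 0 -0.04 0 0 0;0 0 -0.02 -0.02 0 0 0;0 0.025 -0.035 0 0 0 0;0 0.025 -0.035 0 0 0 0;0 0.025 -0.025 0 0 0 0;0 0.025 -0.01 0 0 0 0;0 0 0 0 0 0 0"}}

```text
time_s: 13.75
tool_pos: [0.507, 0.0031, 0.1722]
tool_rot: [178.8, 0.5, 94.7]
force: [1.0, -0.6, 0.5]
grip_width: 0.0004
```

```bash
python3 d.py -.135 -.09 .079 90
```

```text
t 13.75 jig [-0.1689 -0.1014] z 0.1722 rot [178.84   0.53  94.72] F [ 0.9  -0.65] 0.47 w 0.000446832718078097
now 0.0117 0.0338 0.0932
at target yaw 0.0114 0.0339 0.0932
turn z -0.51
```

Call:
{"method": "carry_out", "body": {"increments": "0 0.005 0.014 0.02 1.2 0.5 -0.5;0 0.005 0.014 0.02 0 0 0;0 0 0 0.02 0 0 0;0 0 0 0.02 0 0 0;0 0 0 0.008 0 0 0;0 0 0 0 0 0 0"}}

```text
time_s: 14.5
tool_pos: [0.5424, 0.0119, 0.0892]
tool_rot: [179.4, -0.0, 95.1]
force: [-0.7, -0.2, 0.9]
grip_width: 0.0003
```

```bash
python3 d.py -.105 -.09 .079 90;python3 m2.py pics/a8.png .028
```

```text
t 14.5 jig [-0.1329 -0.0958] z 0.0892 rot [ 1.7937e+02 -1.0000e-02  9.5060e+01] F [-0.71 -0.17] 0.88 w 0.00031241707489804095
now 0.0059 0.0279 0.0102
at target yaw 0.0058 0.0279 0.0102
turn z -0.17
board rel 0.72 [-0.0406 -0.0871] [0.1827 0.0913] 86.12642669677734
```

View pics/a8s.png

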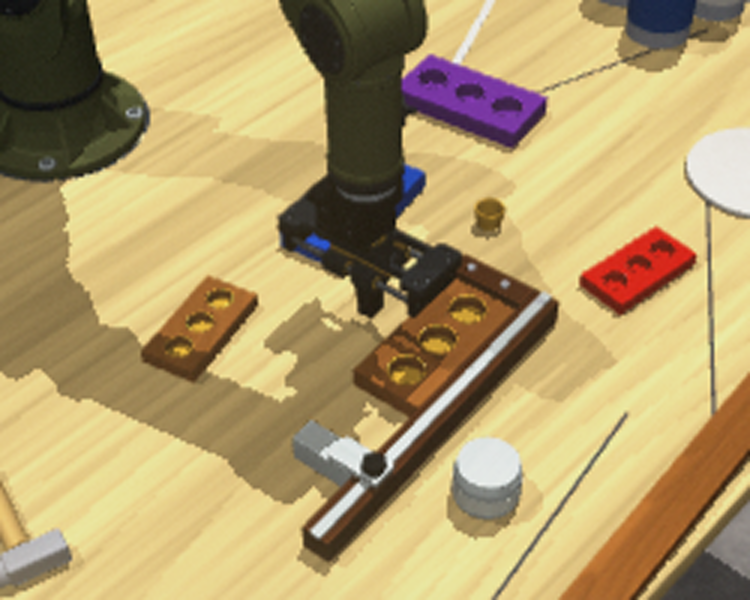

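View pics/a8.png

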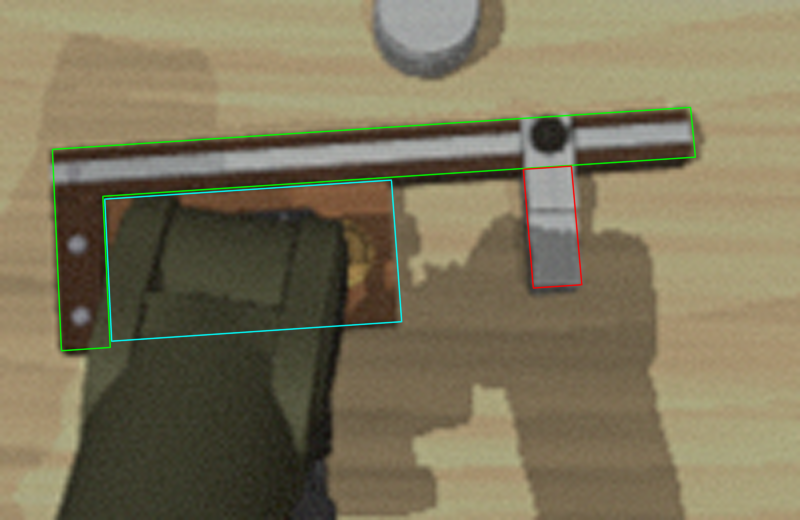

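Call:
{"method": "carry_out", "body": {"increments": "0 0.003 0.006 0.009 0.6 0 0;0 0.002 0.006 0 0 0 0;0 0 0.006 0 0 0 0;0 0 0.006 0 0 0 0;0 0 0.005 0 0 0 0;0 0 0.004 0 0 0 0"}}

```text
time_s: 15.4
tool_pos: [0.5753, 0.0212, 0.0812]
tool_rot: [-179.7, -0.1, 95.1]
force: [-14.1, -0.7, 10.6]
grip_width: 0.0005
```

```bash
python3 d.py -.105 -.09 .079 90
```

```text
t 15.4 jig [-0.0993 -0.0895] z 0.0812 rot [-1.7972e+02 -1.5000e-01  9.5140e+01] F [-14.15   0.62] 10.57 w 0.0004827993787502381
now -0.0005 -0.0057 0.0022
at target yaw -0.0005 -0.0057 0.0022
turn z -0.09
```

Call:
{"method": "carry_out", "body": {"increments": "0 0 -0.012 0 0 0 0;0 0 -0.012 0 0 0 0;0 0 -0.005 -0.03 0 0 0;0 0 0 -0.04 0 0 0;0 -0.02 0 -0.02 0 0 0;0 -0.04 0.01 0 0 0 0;0 -0.04 0.015 0 0 0 0;0 -0.04 0.015 0 0 0 0;0 -0.04 0.015 0 0 0 0;0 -0.04 0.015 0 0 0 0;0 -0.03 0.015 0 0 0 0;0 0 0 0 0 0 0"}}

```text
time_s: 16.9
tool_pos: [0.652, -0.2287, 0.1738]
tool_rot: [179.8, -0.2, 95.3]
force: [1.1, -0.4, 0.5]
grip_width: 0.0004
```

```bash
python3 d.py -.04 -.335 .08 90;python3 m2.py pics/a9.png .028
```

```text
t 16.9 jig [-0.0457 -0.3454] z 0.1738 rot [179.79  -0.24  95.31] F [ 1.1  -0.54] 0.48 w 0.00042108515223586353
now 0.0104 0.0057 0.0938
at target yaw 0.0104 0.0057 0.0938
turn z 0.08
board rel 0.97 [-0.0462 -0.0872] [0.1803 0.0952] 89.56904602050781
```

View pics/a9.png

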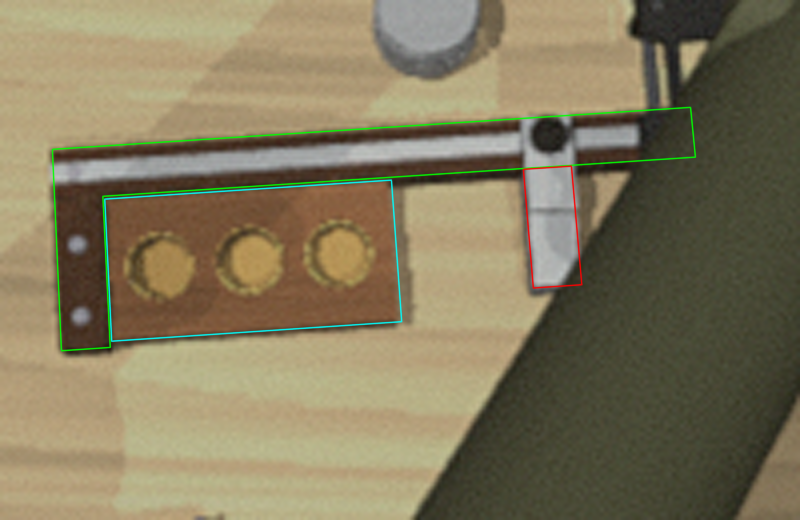

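Call:
{"method": "carry_out", "body": {"increments": "0 0 0.005 0.02 0 0 0;0 0 0 0.025 0 0 0;0 0 0 0.025 0 0 0;0 0 0 0.015 0 0 0;0 0 0 0.002 0 0 0;0 0 0 0 0 0 0"}}

```text
time_s: 17.8
tool_pos: [0.6577, -0.2143, 0.0805]
tool_rot: [179.8, -0.8, 96.1]
force: [-0.2, -0.9, 0.7]
grip_width: 0.0
```

```bash
python3 d.py -.04 -.2195 .08 90
```

```text
t 17.8 jig [-0.0386 -0.3315] z 0.0805 rot [179.81  -0.76  96.05] F [-0.3  -0.85] 0.66 w 6.012360616226777e-06
now 0.1121 0.0002 0.0005
at target yaw 0.112 -0.0014 0.0005
turn z 0.83
```

Call:
{"method": "carry_out", "body": {"increments": "0 0.01 -0.001 0 0 0 0.8;0 0.01 0 0 0 0 0;0 0.01 0 0 0 0 0;0 0.01 0 0 0 0 0;0 0.01 0 0 0 0 0;0 0.01 0 0 0 0 0;0 0.01 0 0 0 0 0;0 0.01 0 0 0 0 0;0 0 0 0 0 0 0"}}

```text
time_s: 18.92
tool_pos: [0.6499, -0.1303, 0.0839]
tool_rot: [179.6, -0.6, 95.2]
force: [0.6, 0.1, 0.9]
grip_width: 0.0003
```

```bash
python3 d.py -.04 -.2195 .08 90
```

```text
t 18.925 jig [-0.0388 -0.2471] z 0.0839 rot [179.59  -0.59  95.21] F [0.6  0.09] 0.91 w 0.0002682978488401455
now 0.0276 -0.0012 0.0039
at target yaw 0.0276 -0.0012 0.0039
turn z -0.01
```

Call:
{"method": "carry_out", "body": {"increments": "0 0.005 -0.001 0.003 0 0 0;0 0.005 0 0 0 0 0;0 0.004 0 0 0 0 0;0 0.004 0 0 0 0 0;0 0.003 0 0 0 0 0;0 0.003 0 0 0 0 0"}}

```text
time_s: 19.68
tool_pos: [0.647, -0.107, 0.0816]
tool_rot: [179.5, -0.5, 95.1]
force: [1.2, -1.3, -0.1]
grip_width: 0.0005
```

```bash
python3 d.py -.04 -.2195 .08 90; python3 m2.py pics/a10.png .106
```

```text
t 19.675 jig [-0.0395 -0.2237] z 0.0816 rot [179.5   -0.46  95.1 ] F [ 1.05 -1.41] -0.06 w 0.0005343546821367735
now 0.0042 -0.0005 0.0016
at target yaw 0.0042 -0.0005 0.0016
turn z -0.13
board rel 0.6 [-0.0455 -0.0704] [0.1458 0.0928] 89.51806640625
```

View pics/a10.png

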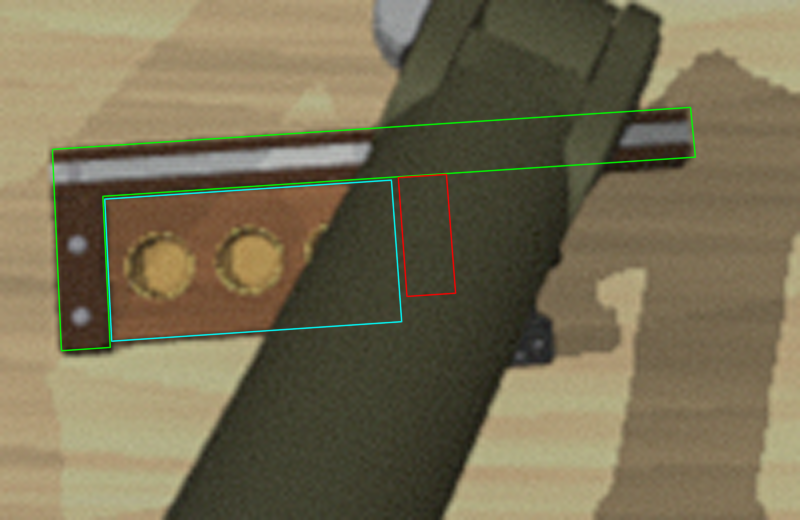

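View pics/a10s.png

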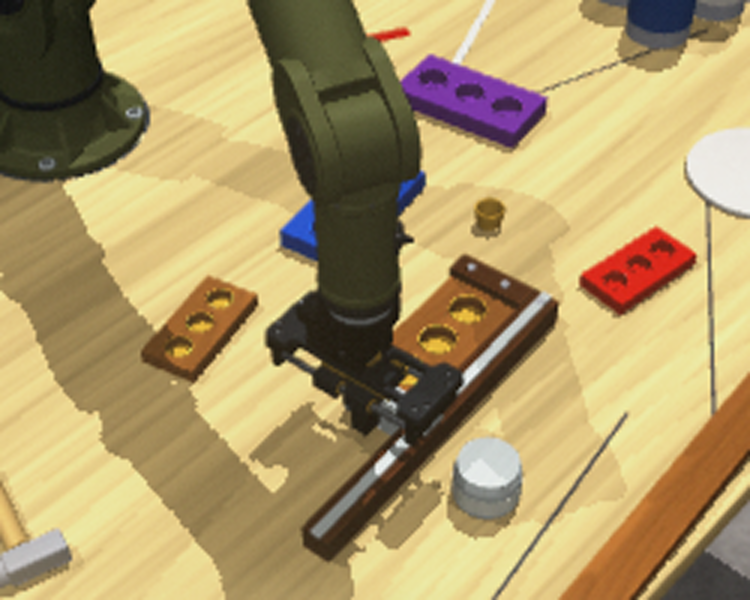

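Call:
{"method": "carry_out", "body": {"increments": "0 0.003 0 0 0 0 0;0 0.003 0 0 0 0 0;0 0.003 0 0 0 0 0;0 0.003 0 0 0 0 0"}}

```text
time_s: 20.32
tool_pos: [0.6463, -0.1023, 0.0818]
tool_rot: [179.3, 0.2, 94.9]
force: [2.4, -7.4, -2.4]
grip_width: 0.0003
```

```bash
python3 d.py -.04 -.2195 .08 90
```

```text
t 20.325 jig [-0.0398 -0.219 ] z 0.0818 rot [179.33   0.2   94.86] F [ 1.72 -7.57] -2.37 w 0.00032269006071428054
now -0.0005 -0.0002 0.0018
at target yaw -0.0005 -0.0002 0.0018
turn z -0.37
```

Call:
{"method": "carry_out", "body": {"increments": "0 0.004 0 0 0 0 0;0 0.004 0 0 0 0 0;0 0 0 0 0 0 0;0 -0.008 0 0 0 0 0;0 -0.015 0 0 0 0 0;0 -0.015 0 0 0 0 0;0 -0.01 0 -0.03 0 0 0;0 0 0 -0.05 0 0 0;0 0 0 -0.05 0 0 0;0 -0.05 0 -0.02 0 0 0;0 -0.05 0 0 0 0 0;0 -0.05 0 0 0 0 0;0 -0.05 0 0 0 0 0;0 0 0 0 0 0 0;0 0 0 0 0 0 0"}}

```text
time_s: 22.2
tool_pos: [0.6621, -0.3615, 0.2393]
tool_rot: [179.3, 0.7, 94.5]
force: [-0.0, -0.3, 0.4]
grip_width: 0.0001
```

```bash
python3 d.py; python3 m2.py pics/a11.png .11
```

```text
t 22.2 jig [-0.0477 -0.4786] z 0.2393 rot [179.29   0.67  94.48] F [-0.06 -0.28] 0.4 w 6.37259745978899e-05
board rel 0.94 [-0.0456 -0.0877] [0.1792 0.0938] 89.42079162597656
```

View pics/a11.png

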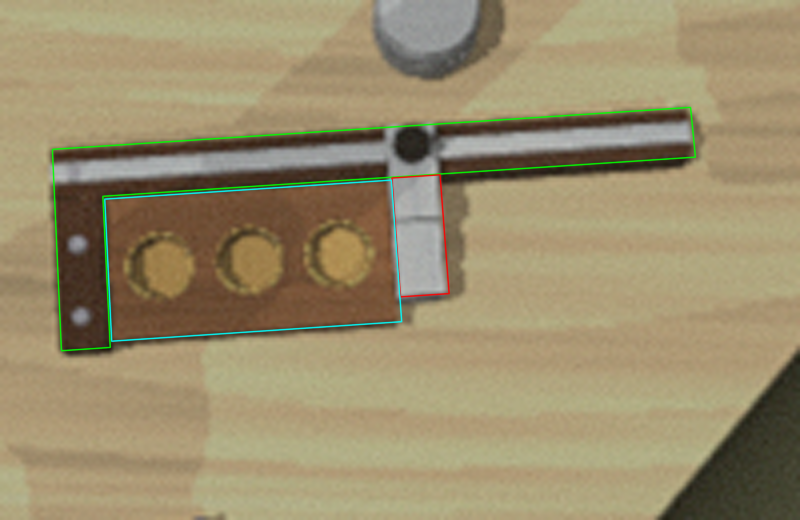

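View pics/a11s.png

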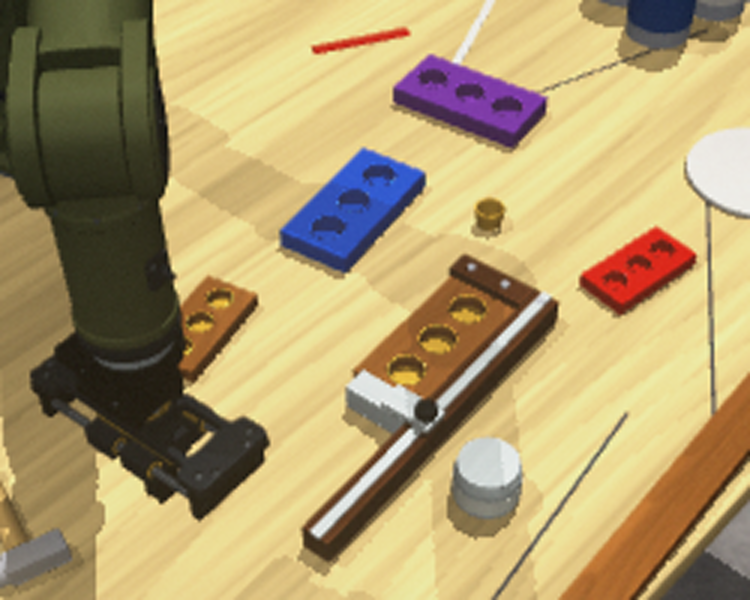

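The picture shows the board in the corner with its outline matching the home outline (105–400, 180–340). The stop's front face touches the board's end at about x = 393–400. The cup, tin and hammer are where they were, and the arm is at rest and clear at z = 0.24.

```bash
python3 -c "
from cell import *
print(get_obs()['joint_velocities'].round(2)); print(sign_off())"
```

```text
[-0.85 -0.15 -0.31 -0.14 -0.32 -0.05  0.04]
the job is handed in; nothing more can be done
None
```

The board is home in the jig corner, the sliding stop is up against its other end, and I handed the job in at about 22 s of the 64 s allowed.

**How it was done:**
1. I pushed the board's long edge with both open fingertips until it lay flush on the fence (about 14 N).
2. With the fingers shut, I pushed its end against the end block (about 7 N when last read, then a few mm more).
3. I nudged it once more against the fence (about 14 N).
4. I slid the stop up from behind until it met the board (about 7.5 N when last read, then a little more), backed straight off and lifted clear.

**Last checks:**
- **Board:** its outline in the top picture matches the home outline. The network mask put its centre at jig (-45.6, -87.7) mm against the target (-45, -90), with about 0.6° of tilt. That 2 mm difference along the fence is within the calibration error.
- **Stop:** its outline fits a travel of 0.110 m with no visible gap to the board.
- **Other things:** in the pictures the cup, tin and hammer stand where they did, but the hammer was only partly in view at the end. I did not measure their positions again.
- **Arm:** clear of everything, with force near zero.

**What disagreed:** my own colour fit of the board's starting pose failed, so I used the network mask for it instead. That mask was confirmed by the contacts during the pushes.

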